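# Hold the coffee grinder's burr lock open for cleaning

## Task

The coffee grinder is due for a clean and its hopper is already off. Turn the numbered grind collar until the 8, the service setting on the orange field, clicks in at the orange mark; then pull the sprung lock pin at the grinder's side straight out to its stop and keep holding it there, so that a colleague can lift the burr carrier out: the program finishes while the gripper holds the pin fully out. Leave the dosing cup, the hopper, the brush and the spotted mug where they are.

Things in the scene. Friction and masses are not known exactly. Their poses are not given: they have to be found in the camera images.
- grinder: Dark green-grey coffee grinder, fixed: round body of 100 mm diameter on a black base, 227 mm high. Origin: collar axis at worktop height; x to its back, y to the left as one faces its front, z up. Chute, base plate (to x = -130 mm) and orange index mark (post at x = -60 mm, as high as the scale) are at its front, the lock pin at its +y side. The front faces the robot within 0.6 rad.
- collar (a joint): Black grind collar on top, turning about the grinder's z, rad, plus is counter-clockwise from above. Its skirt (108 mm across, top at z = 197 mm) bears 0 to 9, one per 0.349 rad, 8 on an orange field; value = number at the mark x 0.349 (8: 2.793), stops just past 0 and 9; starts at 3 to 7. Clicks of 0.3 N m; let go within 0.1 rad it centres itself. A lip stops the lock pin at 2 mm except at 8.
- collar_grip (a point): Point on the collar's axis, 217 mm above the worktop, to grip at: the ribbed round hub on the skirt, 58 mm diameter, from 197 to 227 mm above the worktop, free all round. Any grip direction will do. It turns with the collar.
- lock_pin (a joint): Sprung steel lock pin, sliding level out of the grinder along the grinder's +y, m: 0 seated (its tip 8 mm deep in a hole of the burr carrier inside), 0.012 fully out at its stop. The spring draws it home with 5.4 N when seated, 12.6 N at the stop; it snaps back when let go.
- pin_knob (a point): Middle of the lock pin's black pull knob: level round grip, 20 mm diameter, 26 mm long along the grinder's y, 170 mm above the worktop, 81 mm from the collar's axis when seated; at its outer end a flange of 28 mm diameter, 6 mm thick. Moves with the pin. A steel bracket 18 mm wide ends 66 mm from the axis; beside and below the knob is free space for 130 mm.
- dosing_cup: Loose metal cup, 60 mm diameter, 70 mm high, standing on the grinder's base under the chute. Origin at the centre of its underside.
- hopper: Loose smoky clear bean hopper, taken off and stood upside down on its black lid, 128 mm diameter, 128 mm high. Origin at the centre of its underside.
- brush: Loose cleaning brush, 150 mm long, lying on the worktop along its own x. Origin at the middle of its underside.
- mug_1: Loose white mug with dark spots, 82x114x91 mm. Origin at the centre of its underside.

How it is judged:
By the outcome, as a careful person would: the job done as asked, in the order asked, and still so for the second after the job is handed in, while the arm keeps its last pose, push and grip.
It also fails if it takes over 61 s, if anything falls off the work surface, if the arm or the gripper's body presses on something with over 40 N, if the wrist force passes 120 N, or if a joint passes its speed limit or range.

## Robot

A 6-joint arm with a two-finger parallel gripper is mounted at the origin on a cart in front of the work surface, level with it; the furniture and walls round the work are solid. World frame = base frame: x ahead of the robot, y to its left, z up, the work surface at z = 0. Lengths are in m, angles in rad, forces in N, time in s.
With the tool pointing down it reaches from about 0.425 to 0.95 m from the base axis. Payload 3.5 kg.
Tool frame: the origin (TCP) lies at the very end of the fingers, on their centre line; the grasp point (between the pads) lies 19 mm behind it; y points along the fingers, z is the direction in which the jaws open and shut, and the axes are right-handed (so a half turn about y gives the same grasp; the last joint's range is limited). The gripper opens to 85 mm and grips with 20 to 120 N. Pads are 22 mm wide; open, the fingers measure 114 mm over their backs; the gripper's body (76 mm by 85 mm) begins 54 mm behind the grasp point. The pads swing forward as they close: fully open they stand 13 mm farther back than shut.
Start: joints at [-1.374, 0.286, 1.577, -0, 1.279, -0.15], TCP at [0.229, -0.635, 0.231] pointing down, gripper open.
Joint ranges: [-2.77, 2.77], [-0.9, 2.22], [0.21, 2.48], [-1.53, 4.67], [0.24, 2.81], [-2.84, 2.84]. Speed limits (rad/s): [2.79, 2.79, 3.14, 3.14, 3.14, 3.14].

## Interface

Orientations are given as a unit quaternion [x, y, z, w].
In Python, from cell import sense, snapshot, hand_in gives the robot as it stands. The module is installed in compiled form; this text tells all that it offers.
- The arm moves only by the shell command python3 -m inch 'ROWS' [FORCE]. ROWS is a JSON object of lists of equal length, an entry for each row: "grip": the closure, from -1 (fully open) to 1 (shut); "dp": the shift along the world's x, y, z in m, a list of three; "yaw": the turn about the world's z in rad. In form: {"grip": [grip, ...], "dp": [[x, y, z], ...], "yaw": [yaw, ...]}. A call has 1 to 5 rows; each row is the pose to reach, as a shift and turn from the pose commanded when the call began; what a row does not reach only later rows make up. A row lasts 1/8 s, in which the tool goes at most 62.5 mm and 10.7 degrees, less where a joint would pass 70% of its speed; a pose out of reach is approached as far as the arm can. A call with a gripper value outside its range is refused whole. The fingers move at their own pace and stop on an object; FORCE is the grip in N (left out, the last holds). Time passes only in rows, so rows that repeat a pose let the fingers close. It gives the time, the measured TCP pose, the force and the opening at its end, in the units of the state.
- sense(): the state, without advancing time (a new reading comes with each control period).
- snapshot(name): name is "scene" or "top" or "wrist"; returns a dict with "image" (420x560x3 uint8, blue, green, red), "mtx" (3x3 intrinsics, pixels), "k1" (the pictures are not rectified: a ray, as slopes to the right and down, at radius r is drawn at 1 + k1 r^2 times it, then the intrinsics apply), "R" (3x3) and "t" (3): a world point X has camera coordinates R X + t. Camera axes: x right, y down, z forward; pixel columns grow to the right and rows downward; lengths in m; the calibration is good to about 2 mm. A picture is of the moment at which its call begins. There is no depth.
- hand_in(): hands the job in, once; it reports no verdict.
The state is a dict: "time": time; "joint_positions": joint angles; "qd": joint speeds; "joint_torque": joint torques, N m; "eef_pos": TCP position; "tool_rot": TCP orientation; "force": force on the tool from outside, world axes, zero at the start; "torque": the same for the moment, N m; "width": opening from 0.0 (shut) to 1.0 (fully open).
Only numpy, scipy, OpenCV 4.12 (cv2) and the standard library are available. Lean on these libraries where they do the work, as an engineer would, in place of code of your own. Each camera call takes 0.05 s, during which the arm holds its last target. There are 200 camera calls.

## Working session

There is one attempt and no reset: what is moved stays moved. The work goes in short steps, Python scripts to look and compute and a shell command to move; the robot and the scene stay as the last step left them, time stands still between calls to the robot, and variables do not carry over. Pictures are saved under pics/ and viewed, about 8 in all and at most 12, crops included, and the job is handed in when it is done.

```bash
mkdir -p pics
python3 - <<'E'
from cell import sense,snapshot
import cv2,numpy as np
for n in("scene","top"):
    s=snapshot(n);cv2.imwrite(f"pics/{n}1.png",s["image"]);np.savez(f"{n}1.npz",**s)
    print(n,s["mtx"].tolist(),s["k1"],np.round(s["R"],3).tolist(),s["t"], -s["R"].T@s["t"])
print(sense())
E
```

```text
scene [[517.6479502861652, 0.0, 266.71796008103394], [0.0, 517.6479502861652, 212.77912941047904], [0.0, 0.0, 1.0]] -0.03587573961918678 [[-0.921, -0.388, -0.022], [-0.268, 0.674, -0.689], [0.282, -0.629, -0.725]] [0.39887279 0.24202102 1.24543455] [0.08118685 0.77487375 1.07784983]
top [[523.1068548484129, 0.0, 281.917613501976], [0.0, 523.1068548484129, 209.51227029944292], [0.0, 0.0, 1.0]] 0.06061619922093123 [[0.027, -0.999, 0.036], [-0.984, -0.033, -0.176], [0.177, -0.031, -0.984]] [-0.01049967  0.45598067  1.46420584] [0.19013864 0.05011748 1.52094145]
{'time': 0.1, 'joint_positions': array([-1.37399602e+00,  2.87146096e-01,  1.57802600e+00,  1.54320701e-05,
        1.27862888e+00, -1.50007024e-01]), 'qd': array([-9.79390694e-05, -2.27592577e-03, -4.45066816e-03, -1.72649851e-03,
       -2.07300097e-03, -1.60919523e-03]), 'joint_torque': array([ 1.02085753e-03, -4.07298160e+01, -2.93698597e+01, -1.43505195e-04,
        3.41494801e-03,  1.07598095e-05]), 'eef_pos': array([ 0.229339  , -0.63420916,  0.23004198]), 'tool_rot': array([-0.12201277,  0.69728297, -0.69572163,  0.12198668]), 'force': array([-0.52779199,  0.57513904,  0.21968121]), 'torque': array([ 0.02806879, -0.02383205,  0.00171545]), 'width': 0.9986038388447099}
```

View pics/scene1.png

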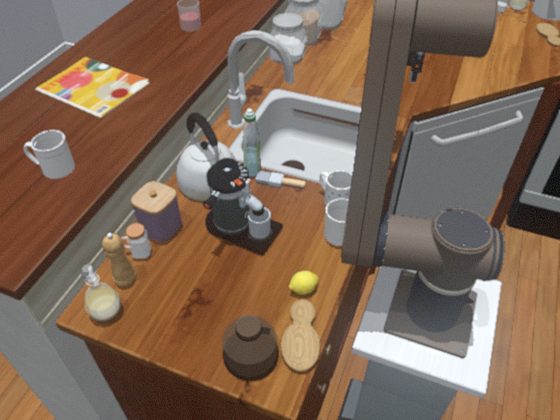

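View pics/top1.png

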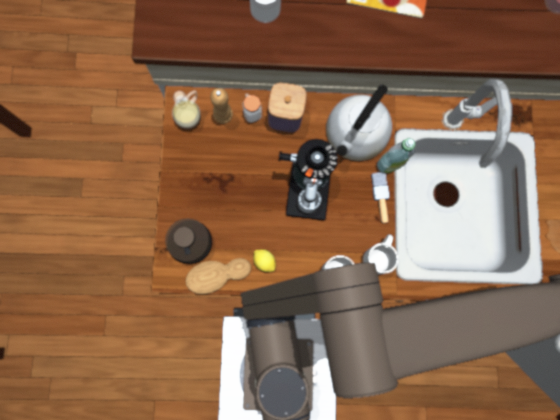

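The scene view shows the grinder near (232,195), with its hub near (228,170). In the top view the hub is at about (317,157), the pin at about (285,157) and the kettle to its right. I'll zoom both.

```bash
cat > h.py <<'E'
import numpy as np,cv2
def ray(s,u,v):
    K=s["mtx"];k=float(s["k1"]);d=cv2.undistortPoints(np.array([[[u,v]]],float),K,np.array([k,0,0,0,0.]))[0,0]
    R=s["R"];return -R.T@s["t"],R.T@np.array([d[0],d[1],1])
def onz(s,u,v,z):
    c,r=ray(s,u,v);return c+r*(z-c[2])/r[2]
def proj(s,X):
    p=s["R"]@np.asarray(X,float)+s["t"];x=p[:2]/p[2];x=x*(1+float(s["k1"])*(x@x));return s["mtx"][:2,:2]@x+s["mtx"][:2,2]
def tri(a,b):
    A=np.zeros((3,3));y=np.zeros(3)
    for c,r in(a,b):
        r=r/np.linalg.norm(r);P=np.eye(3)-np.outer(r,r);A+=P;y+=P@c
    return np.linalg.solve(A,y)
E
python3 - <<'E'
import cv2,numpy as np
a=cv2.imread("pics/top1.png")[110:230,270:350];b=cv2.imread("pics/scene1.png")[140:260,180:300]
f=lambda i:cv2.resize(i,None,fx=4.5 if i is a else 3.9,fy=4.5 if i is a else 3.9,interpolation=cv2.INTER_CUBIC)
A=f(a);B=f(b);h=max(A.shape[0],B.shape[0])
o=np.zeros((h,800,3),np.uint8)
A=A[:,:360];o[:A.shape[0],:A.shape[1]]=A;w=min(440,B.shape[1]);o[:B.shape[0],360:360+w]=B[:,:w]
cv2.imwrite("pics/crop.png",o)
E
```

```text
(no output)
```

View pics/crop.png

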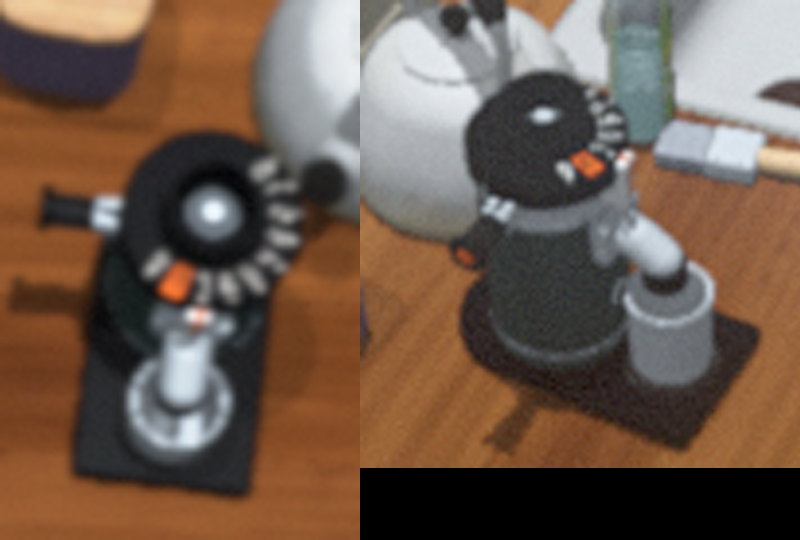

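The top crop shows the hub centre at pixel (317,157), the orange 8 at (309,173), the index mark at (314.5,180), the knob at (279–290,156) and the kettle handle end at (342,150). The 8 seems to be about one step clockwise of the mark.

Run:
```python
import numpy as np,cv2
from h import *
T=dict(np.load("top1.npz"));S=dict(np.load("scene1.npz"))
for n,s,(r0,r1,c0,c1) in(("T",T,(140,200,270,340)),("S",S,(140,230,190,270))):
    h=cv2.cvtColor(s["image"],cv2.COLOR_BGR2HSV)[r0:r1,c0:c1]
    m=((h[...,0]<12)&(h[...,1]>150)&(h[...,2]>150)).astype(np.uint8)
    k,_,st,ce=cv2.connectedComponentsWithStats(m)
    for i in range(1,k):print(n,st[i][4],ce[i]+[c0,r0])
up=lambda x,y:(270+x/4.5,110+y/4.5); us=lambda x,y:(180+(x-360)/3.9,140+y/3.9)
# axis: hub bright dot both views
print("hubdot tri",tri(ray(T,*up(212,211)),ray(S,*us(545,114))),"top@.227",onz(T,*up(212,211),.227),"scene@.227",onz(S,*us(545,114),.227))
for n,a,z in(("skirtL",(124,215),.197),("skirtR",(302,215),.197),("skirtT",(212,130),.197)):print(n,onz(T,*up(*a),z))
print("mark top",onz(T,*up(200,316),.197),"8",onz(T,*up(177,283),.19))
print("knob out",onz(T,*up(42,207),.17),"knob in",onz(T,*up(90,212),.17), "scene knob face",onz(S,*us(466,252),.17))
print("tri knob",tri(ray(T,*up(42,207)),ray(S,*us(466,252))))
print("base corners",[onz(T,*up(*p),.012).round(4) for p in((75,472),(248,494))])
# kettle handle end
print("kettle handle end tri",tri(ray(T,*up(324,180)),ray(S,*us(455,20))))
print(np.array([onz(T,*up(324,180),z) for z in(.15,.2,.25)]))
```

```text
T 41 [308.82926829 172.26829268]
S 30 [238.  181.5]
S 1 [205. 209.]
S 1 [195. 214.]
hubdot tri [ 0.56753733 -0.07858921  0.21255695] top@.227 [ 0.56267258 -0.07735347  0.227     ] scene@.227 [ 0.5601599  -0.06430744  0.227     ]
skirtL [ 0.56701276 -0.02899698  0.197     ]
skirtR [ 0.5708105  -0.13296611  0.197     ]
skirtT [ 0.62038262 -0.07951743  0.197     ]
mark top [ 0.50827081 -0.0743448   0.197     ] 8 [ 0.52920713 -0.06124351  0.19      ]
knob out [0.57778996 0.01823787 0.17      ] knob in [ 0.57578901 -0.01035323  0.17      ] scene knob face [0.5816741  0.01590156 0.17      ]
tri knob [0.5781985  0.01874207 0.17354274]
base corners [array([ 0.4457, -0.0119,  0.012 ]), array([ 0.4349, -0.125 ,  0.012 ])]
kettle handle end tri [ 0.61725991 -0.12856761  0.23040173]
[[ 0.60671432 -0.15261729  0.15      ]
 [ 0.59152127 -0.14522329  0.2       ]
 [ 0.57632821 -0.13782929  0.25      ]]
```

Axis ≈ (0.567,-0.080), yaw ≈ -0.10 from the base edge, mark and knob, which agree. The 8 is 0.366 rad from the mark, so the 7 is there now and the collar needs +0.349. I'll move above the hub with the jaws at about 0.2 rad to keep the fingers clear of the kettle handle.

```bash
python3 -m inch '{"grip":[-1,-1,-1,-1,-1],"dp":[[0,0,0.06],[0.01,0.02,0.12],[0.04,0.06,0.16],[0.07,0.11,0.17],[0.10,0.165,0.17]],"yaw":[0,0.18,0.36,0.54,0.71]}' && python3 -m inch '{"grip":[-1,-1,-1,-1,-1],"dp":[[0.03,0.05,0],[0.06,0.10,0],[0.09,0.15,0],[0.12,0.20,0],[0.15,0.25,0]],"yaw":[0.18,0.36,0.54,0.71,0.71]}'
python3 -m inch '{"grip":[-1,-1,-1,-1],"dp":[[0.03,0.05,0],[0.058,0.09,0],[0.058,0.10,0],[0.058,0.10,0]],"yaw":[0,0,0,0]}'
python3 - <<'E'
from cell import *
import cv2,numpy as np
s=sense();print(s["eef_pos"],s["tool_rot"],s["force"],s["time"])
w=snapshot("wrist");np.savez("w1.npz",**w);cv2.imwrite("pics/w1.png",w["image"])
from h import *
print(proj(w,[.567,-.08,.227]),proj(w,[.567,-.08,.197]),-w["R"].T@w["t"])
E
```

```text
time: 0.72
eef_pos: [0.3302, -0.4688, 0.4028]
tool_rot: [0.358, -0.609, 0.611, -0.358]
force: [0.3, 0.5, -0.6]
width: 0.996
time: 1.35
eef_pos: [0.4799, -0.218, 0.4008]
tool_rot: [0.547, -0.449, 0.448, -0.547]
force: [0.6, -0.4, 0.3]
width: 1.0
time: 1.85
eef_pos: [0.5371, -0.1196, 0.4009]
tool_rot: [0.547, -0.449, 0.448, -0.547]
force: [-0.2, -0.5, -0.1]
width: 0.999
[ 0.53708042 -0.11959848  0.40090987] [ 0.54706338 -0.44858565  0.448129   -0.54650982] [-0.19359868 -0.51006778 -0.10025321] 1.85
[320.74803211 135.96547388] [317.07742858 130.93791667] [ 0.52071071 -0.03949036  0.54375127]
```

View pics/w1.png

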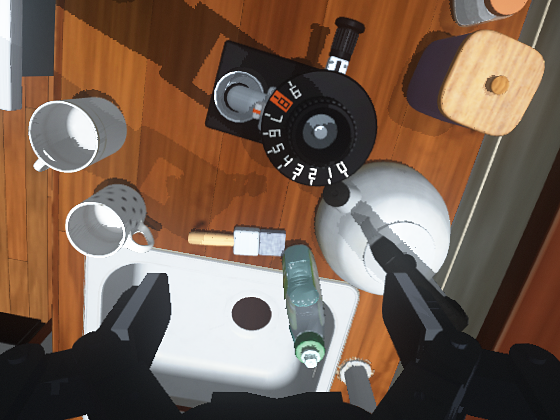

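The wrist view shows the hub at (320,132) and the scale: 8 at (283,101), 7 at (272,117), mark near (262,103). The kettle handle end is at (338,192) and the pin knob at (345,40).

Run:
```python
import numpy as np,cv2
from h import *
T=dict(np.load("top1.npz"));W=dict(np.load("w1.npz"))
i=W["image"][10:210,230:400];cv2.imwrite("pics/w1c.png",cv2.resize(i,None,fx=3,fy=3,interpolation=cv2.INTER_CUBIC))
up=lambda x,y:(270+x/4.5,110+y/4.5)
print("kettle",tri(ray(T,*up(324,180)),ray(W,338,192)))
print("knobend",onz(W,349,22,.170),tri(ray(T,*up(42,207)),ray(W,349,22)))
h=cv2.cvtColor(W["image"],cv2.COLOR_BGR2HSV)[60:150,230:330]
m=((h[...,0]<14)&(h[...,1]>140)&(h[...,2]>130)).astype(np.uint8)
k,_,st,ce=cv2.connectedComponentsWithStats(m)
ax=np.array([.567,-.08])
for j in range(1,k):
    if st[j][4]>4:
        for z in(.185,.197):
            p=onz(W,*(ce[j]+[230,60]),z);d=p[:2]-ax;print(st[j][4],ce[j]+[230,60],p,np.hypot(*d),np.arctan2(d[1],d[0])%6.283-np.pi)
p=onz(W,320,132,.212);print("axis",p)
```

```text
kettle [ 0.62369599 -0.16090136  0.09473179]
knobend [0.57674616 0.01974335 0.17      ] [0.57551277 0.01844784 0.17803796]
41 [322.73170732  62.29268293] [ 0.55956918 -0.02009911  0.185     ] 0.060360038736781856 -1.4473748775609414
41 [322.73170732  62.29268293] [ 0.55826938 -0.02074773  0.197     ] 0.059892028274969394 -1.4245024793535825
157 [280.07643312 100.1910828 ] [ 0.52839854 -0.06042939  0.185     ] 0.043279109641097664 -0.4692251183563596
157 [280.07643312 100.1910828 ] [ 0.52814139 -0.05972899  0.197     ] 0.0438281347232158 -0.4808255543361608
12 [281.5 101.5] [ 0.52993226 -0.06133169  0.185     ] 0.04150329579278902 -0.4665449550788594
12 [281.5 101.5] [ 0.5296238  -0.06060111  0.197     ] 0.04211053604391193 -0.47874542944556486
11 [285.36363636 104.45454545] [ 0.53400001 -0.06325542  0.185     ] 0.037005142425849374 -0.46955943679277334
11 [285.36363636 104.45454545] [ 0.53355549 -0.06246049  0.197     ] 0.03776466210440953 -0.483004884672495
21 [256.23809524 110.95238095] [ 0.50843961 -0.07440728  0.185     ] 0.05882684178797803 -0.09521463266908281
21 [256.23809524 110.95238095] [ 0.50885007 -0.07323933  0.197     ] 0.05854161340916144 -0.1157430340572434
74 [232.2972973  141.97297297] [ 0.49111381 -0.10761967  0.185     ] 0.08075617648821591 0.3488730630574368
74 [232.2972973  141.97297297] [ 0.49210381 -0.10534079  0.197     ] 0.079067030266666 0.32606939208006747
49 [240.40816327 144.89795918] [ 0.49923877 -0.10889519  0.185     ] 0.07366489680620028 0.4028930449020387
49 [240.40816327 144.89795918] [ 0.49995699 -0.10657364  0.197     ] 0.07211743229315733 0.37718534236850765
axis [ 0.56773804 -0.07864658  0.212     ]
```

View pics/w1c.png

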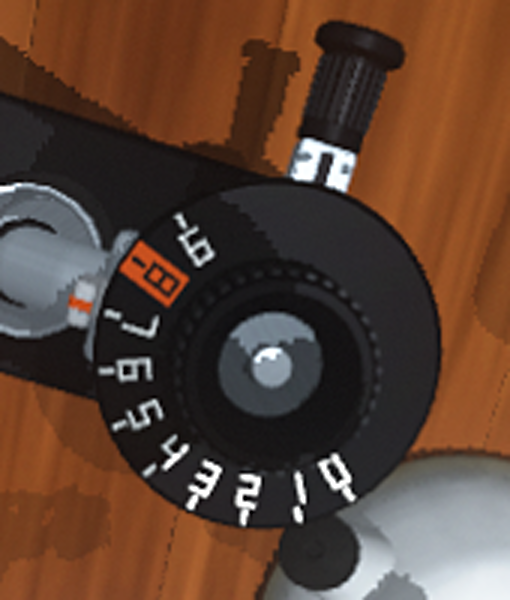

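The crop confirms that the number facing the mark is 7, with the 8 about +0.37 rad away and its tick one step on. Next I check the kettle handle's clearance by intersecting its line in both views.

Run:
```python
import numpy as np
from h import *
T=dict(np.load("top1.npz"));W=dict(np.load("w1.npz"))
a=np.array([338,192.]);b=np.array([430,290.]);n=np.array([-(b-a)[1],(b-a)[0]])/np.hypot(*(b-a))
for t in np.linspace(0,1,7):
    u=np.array([342,150])*(1-t)+np.array([381,92])*t
    best=min(np.arange(.05,.40,.005),key=lambda z:abs((proj(W,onz(T,*u,z))-a)@n))
    X=onz(T,*u,best);print(u.round(),X.round(3),proj(W,X).round(), np.hypot(*(X[:2]-[.567,-.08])).round(3))
```

```text
[342. 150.] [ 0.623 -0.161  0.095] [338. 192.] 0.099
[348. 140.] [ 0.649 -0.177  0.105] [356. 211.] 0.128
[355. 131.] [ 0.673 -0.193  0.12 ] [374. 230.] 0.155
[362. 121.] [ 0.699 -0.209  0.13 ] [392. 249.] 0.185
[368. 111.] [ 0.722 -0.225  0.145] [410. 269.] 0.212
[374. 102.] [ 0.747 -0.241  0.155] [428. 288.] 0.241
[381.  92.] [ 0.771 -0.256  0.165] [446. 307.] 0.27
```

The kettle part is low (z ≈ 0.095) and at least 0.10 m from the axis, so the way is clear. Descending on the hub.

```bash
python3 -m inch '{"grip":[-1,-1,-1,-1,-1],"dp":[[0.0305,0.04,0],[0.0305,0.04,-0.05],[0.0305,0.04,-0.10],[0.0305,0.04,-0.14],[0.0305,0.04,-0.17]],"yaw":[0,0,0,0,0]}' && python3 -m inch '{"grip":[-1,-1,-1,-1],"dp":[[0,0,-0.01],[0,0,-0.02],[0,0,-0.031],[0,0,-0.031]],"yaw":[0,0,0,0]}' && python3 -m inch '{"grip":[0.1,0.4,0.4,0.4,0.4],"dp":[[0,0,0],[0,0,0],[0,0,0],[0,0,0],[0,0,0]],"yaw":[0,0,0,0,0]}' 50
```

```text
time: 2.52
eef_pos: [0.5665, -0.0816, 0.2289]
tool_rot: [0.546, -0.45, 0.449, -0.545]
force: [-1.0, -0.1, 0.6]
width: 0.998
time: 3.02
eef_pos: [0.5677, -0.08, 0.1999]
tool_rot: [0.547, -0.449, 0.448, -0.546]
force: [0.3, 0.3, 0.0]
width: 1.002
time: 3.65
eef_pos: [0.5688, -0.0799, 0.2017]
tool_rot: [-0.546, 0.448, -0.45, 0.547]
force: [1.8, 1.0, 5.3]
width: 0.661
```

```bash
python3 -m inch '{"grip":[0.6,0.6,0.6,0.6,0.6],"dp":[[0,0,0.002],[0,0,0.002],[0,0,0.002],[0,0,0.002],[0,0,0.002]],"yaw":[0.1,0.2,0.3,0.36,0.36]}' 60
python3 - <<'E'
from cell import *
import cv2
print(sense()["torque"]);w=snapshot("scene")["image"][140:240,180:280];t=snapshot("top")["image"][120:210,270:370]
cv2.imwrite("pics/t2.png",cv2.hconcat([cv2.resize(w,(400,400),interpolation=2),cv2.resize(t,(400,400),interpolation=2)]))
E
```

```text
time: 4.28
eef_pos: [0.5691, -0.0797, 0.2018]
tool_rot: [-0.617, 0.343, -0.345, 0.619]
force: [7.1, 2.3, -0.4]
width: 0.663
[ 0.15806933 -0.95436919 -0.12073738]
```

View pics/t2.png

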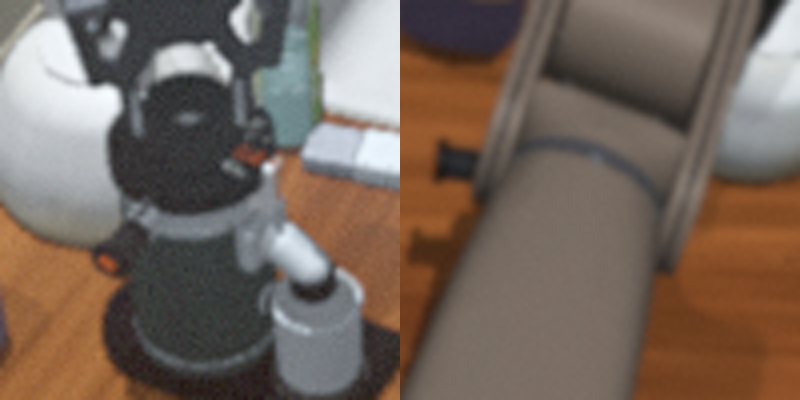

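The scene crop shows the orange 8 moved round next to the mark post at (255,155). I'll release, rise and check from the wrist.

```bash
python3 -m inch '{"grip":[-1,-1,-1,-1,-1],"dp":[[0,0,0],[0,0,0],[0,0,0],[0,0,0.04],[0,0,0.09]],"yaw":[0,0,0,0,0]}' && python3 -m inch '{"grip":[-1,-1,-1,-1],"dp":[[0,-0.02,0.05],[-0.03,-0.04,0.10],[-0.03,-0.04,0.11],[-0.03,-0.04,0.11]],"yaw":[-0.18,-0.36,-0.36,-0.36]}'
python3 - <<'E'
from cell import *
from h import *
W=snapshot("wrist");np.savez("w2.npz",**W);print(sense()["eef_pos"])
i=W["image"][10:210,230:400];cv2.imwrite("pics/w2c.png",cv2.resize(i,None,fx=3,fy=3,interpolation=2))
h=cv2.cvtColor(W["image"],cv2.COLOR_BGR2HSV)[60:150,230:310]
m=((h[...,0]<14)&(h[...,1]>140)&(h[...,2]>130)).astype(np.uint8)
k,_,st,ce=cv2.connectedComponentsWithStats(m)
ax=np.array([.5675,-.0795])
for j in range(1,k):
    if st[j][4]>9:
        p=onz(W,*(ce[j]+[230,60]),.195);d=p[:2]-ax;print(st[j][4],ce[j]+[230,60],p,np.hypot(*d),np.arctan2(d[1],d[0])%6.283-np.pi)
E
```

```text
time: 5.0
eef_pos: [0.5668, -0.0798, 0.2916]
tool_rot: [0.618, -0.345, 0.342, -0.618]
force: [0.4, 0.1, -0.7]
width: 1.001
time: 5.5
eef_pos: [0.5379, -0.1199, 0.4027]
tool_rot: [-0.547, 0.448, -0.449, 0.547]
force: [-0.7, -0.0, -0.5]
width: 1.0
[ 0.53772165 -0.11958537  0.40084261]
22 [254.77272727 110.09090909] [ 0.50862341 -0.07342812  0.195     ] 0.05918885787288212 -0.10276569082132525
156 [271.         115.13461538] [ 0.52405346 -0.0750014   0.195     ] 0.04367882315641208 -0.10317562529056179
13 [272.61538462 115.38461538] [ 0.52555207 -0.07493422  0.195     ] 0.042195682304577244 -0.10841728901125336
12 [277.08333333 117.16666667] [ 0.5298935  -0.07571644  0.195     ] 0.03779634795674827 -0.10027166793110398
61 [231.80327869 141.72131148] [ 0.4926471  -0.10621752  0.195     ] 0.0794781910706204 0.3426530857972834
54 [239.33333333 144.98148148] [ 0.50009605 -0.1078888   0.195     ] 0.07313833396086931 0.3984402862263181
```

View pics/w2c.png

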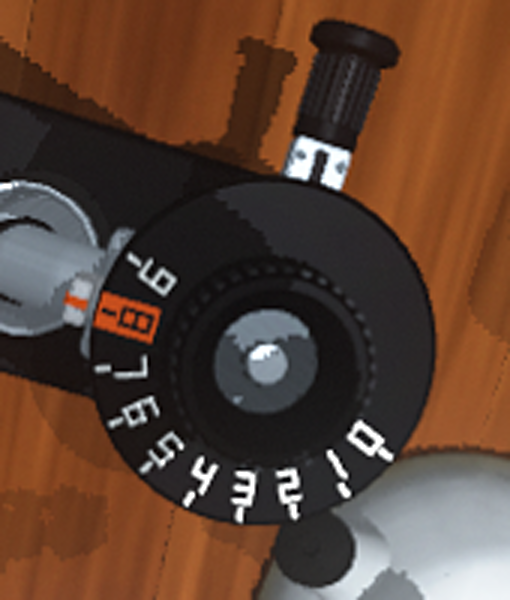

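The 8 sits exactly at the mark: both are at -0.103 rad. Now the knob position.

Run:
```python
from h import *
W=dict(np.load("w2.npz"));a=np.array([.567,-.0795]);y=np.array([.104,.9946]);x=np.array([.9946,-.104])
for n,c,z in(("barrel in",(319,137),.18),("flange in",(350,68),.18),("outer end",(357,24),.175),("bracket end",(319,137),.178),("barrel L",(313,100),.172),("barrel R",(381,105),.172),("flangeL",(310,40),.171),("flangeR",(399,55),.171)):
    p=onz(W,230+c[0]/3,10+c[1]/3,z);print(n,p,"along",(p[:2]-a)@y,"across",(p[:2]-a)@x)
print("knob",a+.081*y)
```

```text
barrel in [ 0.57263646 -0.01196548  0.18      ] along 0.06775602097967587 across -0.0014175681359288
flange in [0.57709349 0.00901433 0.18      ] along 0.08908607388155734 across 0.0008334912238723653
outer end [0.576882   0.02214912 0.175     ] along 0.10212794136059754 across -0.0007428691386024283
bracket end [ 0.57291729 -0.01181329  0.178     ] along 0.06793659949336797 across -0.0011540826930961582
barrel L [ 0.56933829 -0.0011969   0.172     ] along 0.07812344693686116 across -0.005817857938400334
barrel R [0.59040624 0.00165764 0.172     ] along 0.08315363684163443 across 0.01483945548092077
flangeL [0.5644669  0.01550099 0.171     ] along 0.09422454596325257 across -0.012399523442581762
flangeR [0.59236104 0.01691089 0.171     ] along 0.09852781923009299 across 0.015197355121462397
knob [0.575424  0.0010626]
```

```bash
python3 -m inch '{"grip":[-0.2,-0.2,-0.2,-0.2,-0.2],"dp":[[0.02,0.05,0],[0.039,0.1,0],[0.039,0.1205,0],[0.039,0.1205,-0.05],[0.039,0.1205,-0.10]],"yaw":[-0.15,-0.30,-0.30,-0.30,-0.30]}' && python3 -m inch '{"grip":[-0.2,-0.2,-0.2,-0.2,-0.2],"dp":[[0,0,-0.04],[0,0,-0.08],[0,0,-0.12],[0,0,-0.15],[0,0,-0.151]],"yaw":[0,0,0,0,0]}' && python3 -m inch '{"grip":[-0.2,-0.2],"dp":[[0,0,0],[0,0,0]],"yaw":[0,0]}'
python3 - <<'E'
from cell import *
import cv2
a=snapshot("scene")["image"][140:240,180:280];t=snapshot("top")["image"][120:220,250:350]
cv2.imwrite("pics/t3.png",cv2.hconcat([cv2.resize(i,(400,400),interpolation=2) for i in(a,t)]))
E
```

```text
time: 6.18
eef_pos: [0.5763, 0.0012, 0.2998]
tool_rot: [-0.475, 0.525, -0.524, 0.474]
force: [-0.4, 0.1, -0.7]
width: 0.602
time: 6.8
eef_pos: [0.5735, 0.001, 0.1466]
tool_rot: [-0.476, 0.528, -0.522, 0.472]
force: [-0.4, 0.2, 0.5]
width: 0.6
time: 7.05
eef_pos: [0.5779, 0.0004, 0.1532]
tool_rot: [0.473, -0.524, 0.526, -0.474]
force: [0.1, -0.8, 0.8]
width: 0.602
```

View pics/t3.png

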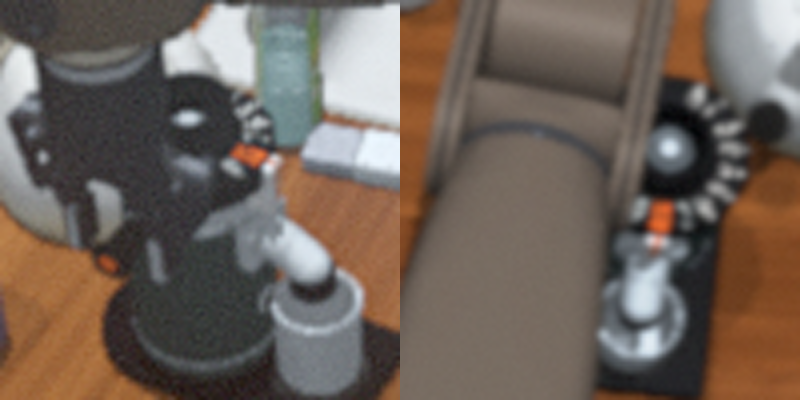

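The fingers straddle the knob (scene crop, around (110,240)) with the 8 still at the mark. Closing.

```bash
python3 -m inch '{"grip":[0.3,0.7,0.9,0.9,0.9],"dp":[[0,0,0],[0,0,0],[0,0,0],[0,0,0],[0,0,0]],"yaw":[0,0,0,0,0]}' 80; python3 -m inch '{"grip":[0.9,0.9],"dp":[[0,0,0],[0,0,0]],"yaw":[0,0]}'
```

```text
time: 7.78
eef_pos: [0.5764, 0.0006, 0.1521]
tool_rot: [-0.474, 0.526, -0.525, 0.473]
force: [-4.0, 0.5, 5.6]
width: 0.21
time: 8.02
eef_pos: [0.5764, 0.0006, 0.152]
tool_rot: [-0.474, 0.526, -0.525, 0.473]
force: [-4.4, 0.9, 5.5]
width: 0.207
```

Gripped (about 20 mm). Pulling straight out in steps.

```bash
python3 -m inch '{"grip":[0.9,0.9,0.9,0.9,0.9],"dp":[[0.0003,0.003,0],[0.0006,0.006,0],[0.0008,0.008,0],[0.0008,0.008,0],[0.0008,0.008,0]],"yaw":[0,0,0,0,0]}' 100;  python3 -m inch '{"grip":[0.9,0.9,0.9,0.9],"dp":[[0.0002,0.002,0],[0.0004,0.004,0],[0.0004,0.004,0],[0.0004,0.004,0]],"yaw":[0,0,0,0]}';python3 -m inch '{"grip":[0.9,0.9,0.9,0.9],"dp":[[0.0001,0.001,0],[0.0002,0.002,0],[0.0002,0.002,0],[0.0002,0.002,0]],"yaw":[0,0,0,0]}'
```

```text
time: 8.65
eef_pos: [0.5769, 0.0058, 0.1521]
tool_rot: [0.476, -0.524, 0.526, -0.472]
force: [-6.0, -8.1, 5.1]
width: 0.205
time: 9.15
eef_pos: [0.5772, 0.0091, 0.1521]
tool_rot: [0.476, -0.524, 0.526, -0.471]
force: [-6.9, -10.6, 5.4]
width: 0.201
time: 9.65
eef_pos: [0.5774, 0.0107, 0.1521]
tool_rot: [0.476, -0.524, 0.526, -0.471]
force: [-6.8, -11.7, 6.4]
width: 0.201
```

The force follows the spring law (10.1 mm gives 11.7 N), so the pin moves without slip. I'll continue to the stop.

```bash
python3 -m inch '{"grip":[0.9,0.9,0.9,0.9],"dp":[[0.0001,0.001,0],[0.0002,0.002,0],[0.0002,0.002,0],[0.0002,0.002,0]],"yaw":[0,0,0,0]}' ;python3 -m inch '{"grip":[0.9,0.9,0.9,0.9],"dp":[[0.0001,0.001,0],[0.0002,0.002,0],[0.0002,0.002,0],[0.0002,0.002,0]],"yaw":[0,0,0,0]}';python3 -m inch '{"grip":[0.9,0.9,0.9,0.9],"dp":[[0.0001,0.001,0],[0.0002,0.002,0],[0.0002,0.002,0],[0.0002,0.002,0]],"yaw":[0,0,0,0]}'
```

```text
time: 10.15
eef_pos: [0.5776, 0.0124, 0.1521]
tool_rot: [0.477, -0.524, 0.527, -0.471]
force: [-7.0, -11.5, 6.3]
width: 0.201
time: 10.65
eef_pos: [0.5776, 0.0126, 0.1521]
tool_rot: [0.478, -0.523, 0.527, -0.47]
force: [-8.1, -17.1, 7.0]
width: 0.201
time: 11.15
eef_pos: [0.5776, 0.0125, 0.1521]
tool_rot: [0.479, -0.522, 0.528, -0.469]
force: [-10.7, -21.7, 6.0]
width: 0.203
```

The pin is at its stop: travel ended at 12.0 mm and the force rose from 11.5 to 21.7 N. I'll hold for a second to check it doesn't slip, then look.

```bash
python3 -m inch '{"grip":[0.9,0.9,0.9,0.9,0.9],"dp":[[0,0,0],[0,0,0],[0,0,0],[0,0,0],[0,0,0]],"yaw":[0,0,0,0,0]}';python3 -m inch '{"grip":[0.9,0.9,0.9,0.9,0.9],"dp":[[0,0,0],[0,0,0],[0,0,0],[0,0,0],[0,0,0]],"yaw":[0,0,0,0,0]}'
python3 - <<'E'
from cell import *
import cv2
a=snapshot("scene")["image"][140:240,180:280];t=snapshot("top")["image"][120:220,250:350]
cv2.imwrite("pics/t4.png",cv2.hconcat([cv2.resize(i,(400,400),interpolation=2) for i in(a,t)]))
E
```

```text
time: 11.78
eef_pos: [0.5776, 0.0125, 0.1521]
tool_rot: [0.479, -0.522, 0.528, -0.469]
force: [-9.0, -22.4, 6.5]
width: 0.203
time: 12.4
eef_pos: [0.5776, 0.0126, 0.1521]
tool_rot: [0.479, -0.522, 0.528, -0.469]
force: [-9.1, -22.1, 6.9]
width: 0.196
```

View pics/t4.png

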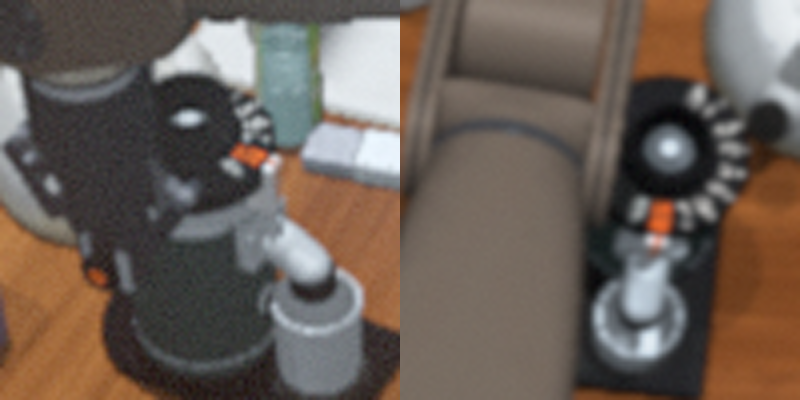

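The knob's orange face has moved outward, from (110,262) to (97,275) in the crop. The 8 is still at the mark, the cup is unmoved, and the hold is steady.

```bash
python3 -c "
from cell import *
print(hand_in());s=sense();print(s['time'],s['eef_pos'],s['force'],s['width'])"
```

```text
the job is handed in; nothing more can be done
None
the job is handed in; nothing more can be done
```

The job is done and handed in at about 12.5 s, well under the 61 s limit: the collar is on 8 and the gripper is holding the lock pin fully out.

- **Collar:** I turned it one click, from 7 to 8, then let go. In the wrist view the 8 and the orange mark were both at -0.103 rad. The last pictures, taken with the pin held out, still showed the 8 at the mark.
- **Lock pin:** I gripped the knob from above and pulled it straight out. The tool moved 12.0 mm and then stopped as the pull rose from about 12 N to 22 N, so the pin is at its stop. It held there for over a second with no slip.
- **Other items:** The cup looked unmoved in the last pictures. The hopper, brush and mug were never approached, but I did not check their positions again at the end.

The state could not be read after handing in, so the final second itself is unchecked. No other check failed. One early two-view estimate of a kettle part near the collar was inconsistent; a second measurement put it low and clear before I went in.

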